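Fit a taper-shank drill in the paper drill

TASK

Take the drill with the thick cap and barrel from the wooden rack, set its tapered shank in the tilted spindle socket of the paper drill and let go of it there, then tap its capped end along the spindle's axis until it locks: the drill's collar fully home on the face of the spindle nose. Leave the thin drill in the rack and do not disturb the stapler, the tin or the pen cup.

Things in the scene. Friction and masses are not known exactly. Their poses are not given: they have to be found in the camera images.
- thick_bit: The drill to fit, round, 112 mm long, 0.14-0.26 kg. Origin: centre of its collar's underside; z along its axis to the capped end. Steel taper shank z -40 to 0 mm, 14 mm across at the end, 24 at the collar; collar 48 across, z 0-8; barrel 20 across to z 34; white nylon cap 32 across, z 34-72, flat top, to grip and tap. Starts upright in the rack, shank down, collar on the rack's top.
- thin_bit: The other drill, to be left in the rack: the same shank, collar and lengths (origin as above) but the barrel is 10 mm and the cap 20 mm across.
- rack: Fixed level block of light wood, 70 x 210 x 55 mm (x, y, z), origin at the centre of its underside. Three 29 mm through holes along its y axis at -70, 0, +70 mm; the drills stand in the outer two, either way round.
- drill: Bench paper drill, fixed; grey base 240 x 200 x 22 mm, x -110 to +130 mm from the origin on its underside. -x, the operator's side, faces the robot but turned partly to the robot's right. Its head is swung back, so the spindle points up and towards the operator, 35 degrees from vertical. Two yoke cheeks beside and a column behind the spindle reach 147 mm above the table.
- spindle: Its spindle nose, a fixed steel tube 60 mm across (bore 35 mm). Origin: centre of the nose's end face, 170 mm above the table; z points out of the socket along the spindle axis (35 degrees from vertical, leaning to the drill's -x), y is level.
- sleeve (a joint): Travel (m) of the dark taper sleeve in the nose: 0 = its end 8 mm proud of the nose face; near 0.008 or more = driven in. Its bore fits the shank, mouth 24 mm. A drill set in by hand has its collar 8 to 11 mm off the nose face. Below 8 N along the axis the sleeve stays; above, it moves 1 mm/s per 0.5 N of excess, stays where driven and grips the drill; the collar then meets the nose face.
- stapler: Blue stapler, 150 x 42 x 70 mm, lying to the right; origin under its centre.
- tin: Flat brass-coloured tin, 164 x 114 x 44 mm, to the left; origin under its centre.
- pen_cup: Black cup, 80 mm across, 100 mm high, to the right; origin under its centre.
Mind the look-alikes: they are no part of the job. Leave any orange or yellow look-alike of the thick_bit alone.

How it is judged:
By the outcome, as a careful person would: the job done as asked, in the order asked, and still so for the second after the job is handed in, with the robot touching nothing.
It also fails if it takes over 54 s, if anything falls off the work surface, if the arm or the gripper's body presses on something with over 40 N, if the wrist force passes 120 N, or if a joint passes its speed limit or range.

ROBOT

A 6-joint arm with a two-finger parallel gripper is mounted at the origin on the work surface. World frame = base frame: x ahead of the robot, y to its left, z up, the work surface at z = 0. Lengths are in m, angles in rad, forces in N, time in s.
With the tool pointing down it reaches from about 0.3 to 0.875 m from the base axis. Payload 6.4 kg.
Tool frame: the origin (TCP) lies midway between the tips of the shut fingers; the grasp point (between the pads) lies 19 mm behind it; z points along the fingers, y is the line along which they close (so a half turn about z gives the same grasp; the last joint's range is limited). The gripper opens to 85 mm and grips with 20 to 120 N. Pads are 22 mm wide; open, the fingers measure 114 mm over their backs; the gripper's body (76 mm by 85 mm) begins 54 mm behind the grasp point. The pads swing forward as they close: fully open they stand 13 mm farther back than shut.
Start: joints at [0.903, 0.181, 1.607, -0, 1.354, -0.206], TCP at [0.256, 0.515, 0.231] pointing down, gripper open.
Joint ranges: [-2.99, 2.99], [-0.89, 2.07], [0.3, 2.58], [-1.14, 4.28], [0, 2.63], [-3.12, 3.12]. Speed limits (rad/s): [2.57, 2.57, 3.01, 3.14, 3.14, 3.14].

INTERFACE

Orientations are given as a rotation vector (axis times angle).
In Python, from rig import env gives the robot as it stands.
- The arm moves only by the tool step_arm, never from a script. Its argument "rows" is a list of rows, each an object with "linear": the shift along the world's x, y, z scaled (see below), a list of three; "rotation": the turn, a rotation vector about the world's x, y, z scaled (see below), a list of three. A call has 1 to 20 rows; each row is the pose to reach, as a shift and turn from the pose commanded when the call began; what a row does not reach only later rows make up. The controller multiplies each number of a shift by 50 cm and each number of a turn by pi/4 rad. A row lasts 1/12 s, in which the tool goes at most 41.7 mm and 7.16 degrees, less where a joint would pass 70% of its speed; a pose out of reach is approached as far as the arm can. A call with a number of a shift or a turn outside -1 to 1 is refused whole. A call with a gripper value outside its range is refused whole. "grip" is the gripper's target within -1 to 1 (fully open at 1, half-way at 0, shut at -1), set as the call begins (left out, the last holds). The fingers move at their own pace and stop on an object; "force" is the grip in N (left out, the last holds). Time passes only in rows, so rows that repeat a pose let the fingers close. It gives the time, the measured TCP pose, the force, the opening and the grip force at its end, in the units of the state.
- env.get_state(): the state, without advancing time (a new reading comes with each control period).
- env.read_camera(name): name is "scene" or "side" or "wrist"; returns the picture (480x640x3 uint8, red, green, blue); there is no depth.
- env.get_calibration(name): a dict with "mtx" (3x3 intrinsics, pixels), "k1" (the pictures are not rectified: a ray, as slopes to the right and down, at radius r is drawn at 1 + k1 r^2 times it, then the intrinsics apply), "pose" (4x4, takes a point from camera to world coordinates); the wrist camera has in their place "tool_from_camera" (4x4, takes a point from camera to tool coordinates, whose origin is the TCP and whose axes are the flange's). Camera axes: x right, y down, z forward; pixel columns grow to the right and rows downward; lengths in m; the calibration is good to about 2 mm. A picture is of the moment at which its call begins: read the wrist's pose just before it. get_calibration takes no time and is no camera call.
- env.sign_off(): hands the job in; it is judged then, once.
The state is a dict: "t": time; "joint_pos": joint angles; "joint_velocities": joint speeds; "joint_torque": joint torques, N m; "tool_pos": TCP position; "tool_rot": TCP orientation; "contact_force": force on the tool from outside, world axes, zero at the start; "wrist_torque": the same for the moment, N m; "opening": finger opening in m; "gripper_force": force on a finger pad.
Only numpy, scipy, OpenCV 4.12 (cv2) and the standard library are available. Lean on these libraries where they do the work, as an engineer would, in place of code of your own. Each camera call takes 0.05 s, during which the arm holds its last target. There are 200 camera calls.

## Working session

There is one attempt and no reset: what is moved stays moved. The work goes in short steps, Python scripts to look and compute and a tool call to move; the robot and the scene stay as the last step left them, time stands still between calls to the robot, and variables do not carry over. Pictures are saved under pics/ and viewed, at most 10 in all, crops included, and the job is handed in when it is done.

Besides the shell and the picture viewer there is one more tool, called after "Request:" as name(argument=value, ...) on one line, values as JSON. step_arm: Moves the arm, as the interface text tells. Shifts and turns lie within -1 to 1; 1 stands for 50 cm of shift or pi/4 rad of turn. Its arguments: {"type":"object","properties":{"rows":{"type":"array"},"grip":{"type":"number"},"force":{"type":"number"}},"required":["rows"]}

```bash
ls; mkdir -p pics; python3 - <<'E'
from rig import env
import cv2,numpy as np
ims=[]
for n in ("scene","side","wrist"):
    im=env.read_camera(n); cv2.imwrite(f"pics/{n}0.png",im[:,:,::-1]); 
    c=env.get_calibration(n); print(n,{k:np.round(v,4).tolist() for k,v in c.items()})
print(env.get_state())
E
```

```text
pics
scene {'mtx': [[490.4381, 0.0, 321.4381], [0.0, 490.4381, 249.4456], [0.0, 0.0, 1.0]], 'k1': -0.0738, 'pose': [[0.5662, 0.4352, -0.7, 1.3725], [0.8243, -0.3043, 0.4775, -0.5422], [-0.0052, -0.8473, -0.531, 0.7444], [0.0, 0.0, 0.0, 1.0]]}
side {'mtx': [[574.4, 0.0, 324.5338], [0.0, 574.4, 231.8218], [0.0, 0.0, 1.0]], 'k1': -0.1432, 'pose': [[0.9997, -0.0181, 0.0169, 0.5648], [-0.0247, -0.7915, 0.6106, -0.9453], [0.0023, -0.6109, -0.7917, 1.352], [0.0, 0.0, 0.0, 1.0]]}
wrist {'mtx': [[392.7917, 0.0, 317.2489], [0.0, 392.7917, 232.5125], [0.0, 0.0, 1.0]], 'k1': -0.0007, 'tool_from_camera': [[0.0005, -0.9646, -0.2637, 0.0677], [1.0, 0.0004, 0.0002, 0.0002], [-0.0001, -0.2637, 0.9646, -0.143], [0.0, 0.0, 0.0, 1.0]]}
{'t': 0.15, 'joint_pos': array([ 9.02700473e-01,  1.81377552e-01,  1.60777351e+00,  1.52731275e-05,
        1.35380265e+00, -2.06325948e-01]), 'joint_velocities': array([-0.00163064, -0.00240535, -0.00368398, -0.00039531, -0.00211377,
       -0.00023798]), 'joint_torque': array([ 8.15730582e-04, -4.45266795e+01, -3.51689851e+01, -1.43910511e-04,
        5.85891365e-03, -1.21323086e-05]), 'tool_pos': array([0.2559084 , 0.51444306, 0.2305894 ]), 'tool_rot': array([-7.18789120e-01, -3.05765227e+00,  1.92657320e-03]), 'contact_force': array([ 0.47872346, -0.42876603,  0.77517577]), 'wrist_torque': array([-0.03429415, -0.06131323,  0.01442195]), 'gripper_force': 0.0, 'opening': 0.08558546181531206}
```

View pics/scene0.png

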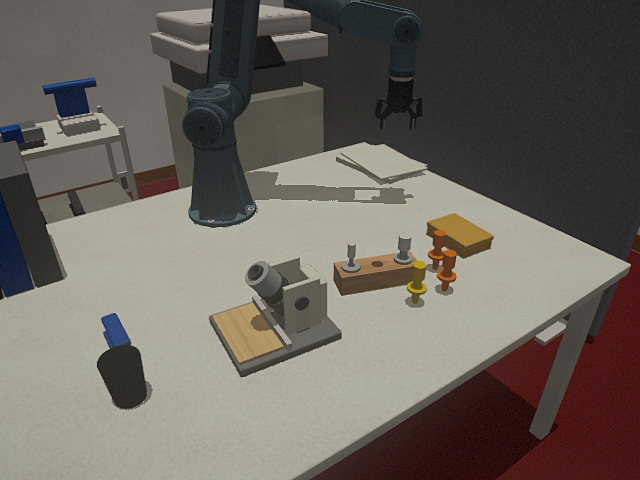

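View pics/side0.png

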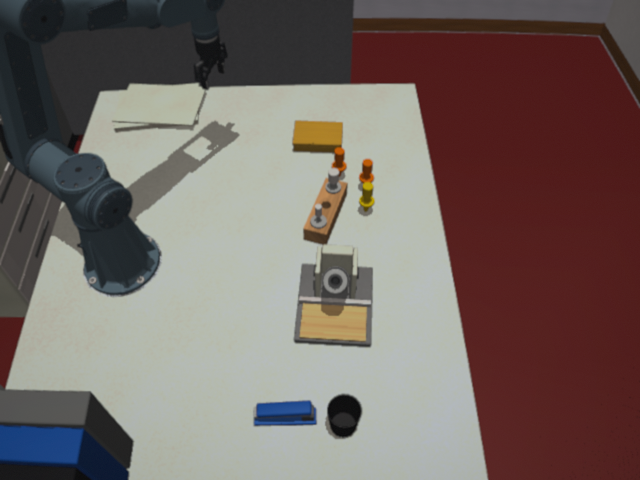

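Both views show the white-capped thick drill at the rack's far end (scene 404,247; side 334,180). Things it could be taken for:
- the thin drill: scene 351,255; side 318,213
- two orange look-alikes: scene 439,250 and 449,270
- a yellow look-alike: scene 418,282

The spindle nose is at scene 262,275 and side 335,282. I'll check the choice in one close crop.

```bash
python3 - <<'E'
import cv2,numpy as np
a=cv2.imread('pics/scene0.png')[215:375,200:470]; b=cv2.imread('pics/side0.png')[140:350,290:390]
a=cv2.resize(a,(540,320),interpolation=cv2.INTER_CUBIC) # x2
b=cv2.resize(b,None,fx=2.6,fy=2.6,interpolation=cv2.INTER_CUBIC)
c=np.zeros((600,800,3),np.uint8); c[:320,:540]=a; c[:546,540:]=b
# scene spindle zoom x4
s=cv2.resize(cv2.imread('pics/scene0.png')[250:320,235:335],None,fx=4,fy=4,interpolation=cv2.INTER_CUBIC); c[320:600,:400]=s
cv2.imwrite('pics/crop1.png',c)
E
cat > h.py <<'E'
from rig import env
import cv2,numpy as np
from scipy.spatial.transform import Rotation as R
def ray(n,uv,T=None):
    c=env.get_calibration(n); K=c["mtx"]
    d=np.array([c["k1"],0,0,0,0.])
    p=cv2.undistortPoints(np.array([[uv]],float),K,d)[0,0]
    P=c["pose"] if T is None else T@c["tool_from_camera"]
    v=P[:3,:3]@np.array([p[0],p[1],1.]); return P[:3,3],v/np.linalg.norm(v)
def toolT(s):
    T=np.eye(4);T[:3,:3]=R.from_rotvec(s["tool_rot"]).as_matrix();T[:3,3]=s["tool_pos"];return T
def tri(rs):
    A=sum(np.eye(3)-np.outer(v,v) for o,v in rs); b=sum((np.eye(3)-np.outer(v,v))@o for o,v in rs)
    x=np.linalg.solve(A,b); return x,[np.linalg.norm((np.eye(3)-np.outer(v,v))@(x-o))*1e3 for o,v in rs]
def plane(r,z): return r[0]+r[1]*(z-r[0][2])/r[1][2]
def proj(n,X,T=None):
    c=env.get_calibration(n); P=np.linalg.inv(c["pose"] if T is None else T@c["tool_from_camera"])
    rv=cv2.Rodrigues(P[:3,:3])[0]
    return cv2.projectPoints(np.array(X,float).reshape(-1,1,3),rv,P[:3,3],c["mtx"],np.array([c["k1"],0,0,0,0.]))[0][:,0]
E
```

```text
(no output)
```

View pics/crop1.png

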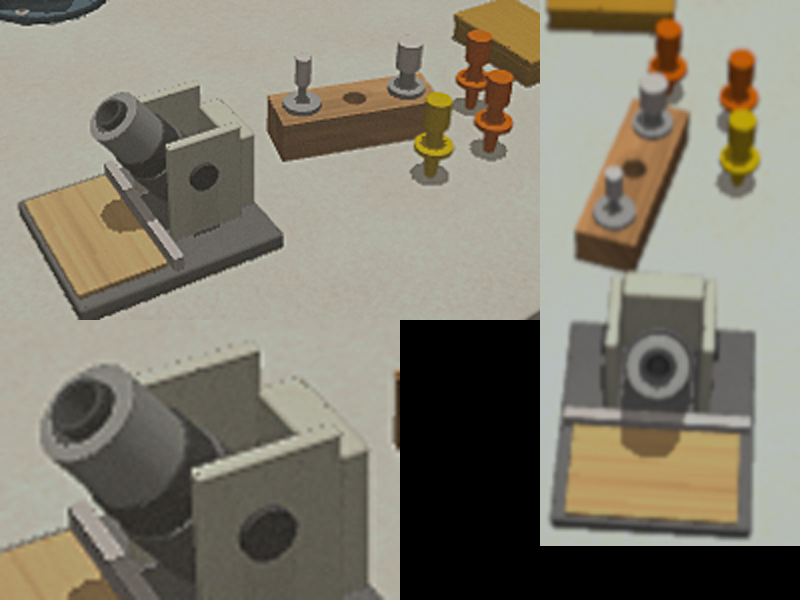

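The crop confirms the grey-white, thick-capped drill (scene ~405,235 at its top). It is clearly wider than the thin one beside it (351,243), and the coloured ones stand outside the rack. Next I'll get rough 3D positions.

```bash
python3 - <<'E'
from h import *
S=lambda u,v:((u-540)/2.6+290,v/2.6+140)
C=lambda u,v:(u/2+200,v/2+215)
for nm,a,b in [("thick top",C(410,40),S(654,82)),("thick collar",C(407,84),S(652,125)),("thin top",C(303,57),S(613,172)),("thin collar",C(301,102),S(613,212)),("nose",(256,273),S(658,367))]:
    x,e=tri([ray("scene",a),ray("side",b)]); print(nm,x.round(4),np.round(e,1))
cs=[plane(ray("side",S(*p)),.022) for p in [(553,523),(748,533),(754,332),(572,322)]]
print(np.round(cs,4)); print([np.linalg.norm(cs[i]-cs[(i+1)%4]).round(4) for i in range(4)])
cc=[plane(ray("scene",C(*p)),.022) for p in [(19,205),(82,308),(283,238)]]
print(np.round(cc,4),[np.linalg.norm(cc[i]-cc[i+1]).round(4) for i in range(2)])
for k in (cs[0]-cs[3],cs[1]-cs[2],cc[1]-cc[2]): print(np.degrees(np.arctan2(k[1],k[0])))
for k in (cs[1]-cs[0],cs[2]-cs[3],cc[0]-cc[1]): print(np.degrees(np.arctan2(k[1],k[0])))
E
```

```text
thick top [0.6237 0.2204 0.1286] [0.4 0.4]
thick collar [0.6228 0.221  0.0601] [2.7 2.7]
thin top [0.5751 0.0908 0.1253] [0.9 0.9]
thin collar [0.5748 0.0896 0.0591] [0.2 0.2]
nose [ 0.6128 -0.1868  0.1698] [0.5 0.5]
[[ 0.5089 -0.2715  0.022 ]
 [ 0.7003 -0.2871  0.022 ]
 [ 0.7236 -0.0491  0.022 ]
 [ 0.5281 -0.0315  0.022 ]]
[np.float64(0.1921), np.float64(0.2391), np.float64(0.1963), np.float64(0.2408)]
[[ 0.5151 -0.2681  0.022 ]
 [ 0.7004 -0.2811  0.022 ]
 [ 0.7312 -0.0533  0.022 ]] [np.float64(0.1858), np.float64(0.2299)]
-94.5858738073392
-95.59250990578357
-97.70311622206376
-4.656995711812937
-5.153653982451099
175.98296086868777
```

```bash
python3 - <<'E'
from h import *
S=lambda u,v:((u-540)/2.6+290,v/2.6+140)
C=lambda u,v:(u/2+200,v/2+215)
for nm,a,b in [("orange1",C(480,38),S(668,28)),("orange2",C(498,76),S(741,57)),("yellow",C(438,99),S(742,118))]:
    x,e=tri([ray("scene",a),ray("side",b)]); print(nm,x.round(4),np.round(e,1))
E
```

```text
orange1 [0.6442 0.3278 0.1064] [1.6 1.6]
orange2 [0.7266 0.2725 0.1115] [1.9 1.9]
yellow [0.721  0.1776 0.1113] [1.6 1.6]
```

Request:
step_arm(rows=[{"linear": [0.688, -0.469, 0.04], "rotation": [0, 0, 0]}, {"linear": [0.688, -0.469, 0.04], "rotation": [0, 0, 0]}, {"linear": [0.688, -0.469, 0.04], "rotation": [0, 0, 0]}, {"linear": [0.688, -0.469, 0.04], "rotation": [0, 0, 0]}, {"linear": [0.688, -0.469, 0.04], "rotation": [0, 0, 0]}, {"linear": [0.688, -0.469, 0.04], "rotation": [0, 0, 0]}, {"linear": [0.688, -0.469, 0.04], "rotation": [0, 0, 0]}, {"linear": [0.688, -0.469, 0.04], "rotation": [0, 0, 0]}, {"linear": [0.688, -0.469, 0.04], "rotation": [0, 0, 0]}, {"linear": [0.688, -0.469, 0.04], "rotation": [0, 0, 0]}, {"linear": [0.688, -0.469, 0.04], "rotation": [0, 0, 0]}, {"linear": [0.688, -0.469, 0.04], "rotation": [0, 0, 0]}, {"linear": [0.688, -0.469, 0.04], "rotation": [0, 0, 0]}, {"linear": [0.688, -0.469, 0.04], "rotation": [0, 0, 0]}, {"linear": [0.688, -0.469, 0.04], "rotation": [0, 0, 0]}], grip=1, force=60)

```text
t: 1.4
tool_pos: [0.5989, 0.2815, 0.2513]
tool_rot: [-0.716, -3.058, 0.0]
contact_force: [-0.4, -0.0, 0.2]
opening: 0.0853
gripper_force: 0.0
```

```bash
python3 - <<'E'
from h import *
s=env.get_state(); im=env.read_camera("wrist"); cv2.imwrite("pics/w1.png",im[:,:,::-1]); T=toolT(s); np.save("w1.npy",T)
print(s["t"],s["tool_pos"].round(4)); print(proj("wrist",[[.6235,.2205,.127],[.6235,.2205,.063]],T))
E
```

```text
1.4 [0.5989 0.2815 0.2513]
[[257.3698468  290.01827319]
 [267.92540553 260.99778661]]
```

Request:
step_arm(rows=[{"linear": [0.047, -0.12, 0], "rotation": [0, 0, 0]}, {"linear": [0.047, -0.12, 0], "rotation": [0, 0, 0]}, {"linear": [0.047, -0.12, 0], "rotation": [0, 0, 0]}, {"linear": [0.047, -0.12, 0], "rotation": [0, 0, 0]}, {"linear": [0.047, -0.12, 0], "rotation": [0, 0, 0]}])

```text
t: 1.87
tool_pos: [0.6231, 0.2213, 0.2515]
tool_rot: [-0.718, -3.058, -0.001]
contact_force: [-0.2, 0.3, 0.2]
opening: 0.0854
gripper_force: 0.0
```

```bash
python3 - <<'E'
from h import *
s=env.get_state(); im=env.read_camera("wrist"); cv2.imwrite("pics/w2.png",im[:,:,::-1]); T=toolT(s); np.save("w2.npy",T)
print(s["t"],s["tool_pos"].round(4),s["contact_force"],s["joint_pos"].round(3)); print(proj("wrist",[[.6235,.2205,.127],[.6235,.2205,.063]],T))
a=cv2.imread("pics/w1.png");b=cv2.imread("pics/w2.png")
cv2.imwrite("pics/w12.png",cv2.resize(np.hstack([a,b]),(800,300),interpolation=cv2.INTER_AREA))
E
```

```text
1.8667 [0.6231 0.2213 0.2515] [-0.22410812  0.34148247  0.18082387] [ 1.620e-01  3.550e-01  1.351e+00  1.000e-03  1.436e+00 -9.480e-01]
[[316.15190497 226.12730275]
 [316.31332344 207.693258  ]]
```

View pics/w12.png

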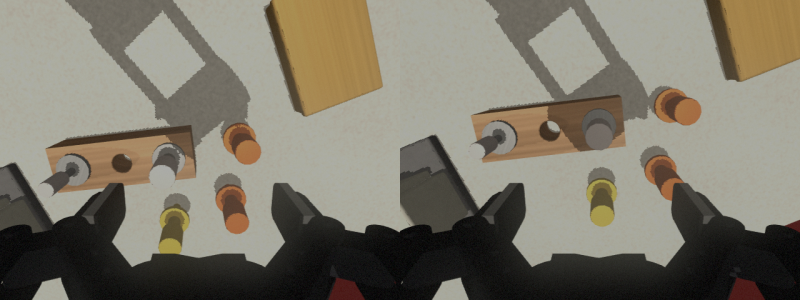

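Both wrist views show the thick drill's cap close to where predicted (w1 ≈ 257,285; w2 ≈ 317,218). I'll refine this with a circle fit of the cap top.

```bash
python3 - <<'E'
from h import *
out=[]
for n,(u,v) in (("w1",(257,285)),("w2",(316,222))):
    im=cv2.imread(f"pics/{n}.png"); g=cv2.resize(im[v-60:v+60,u-60:u+60],None,fx=3.3,fy=3.3,interpolation=cv2.INTER_CUBIC)
    c=cv2.HoughCircles(cv2.medianBlur(cv2.cvtColor(im[v-60:v+60,u-60:u+60],6),3),cv2.HOUGH_GRADIENT_ALT,1.5,20,param1=120,param2=.5,minRadius=18,maxRadius=45)
    print(n,None if c is None else (c[0]+[u-60,v-60,0]).round(1).tolist()); out.append(g)
cv2.imwrite("pics/w12c.png",np.hstack(out))
E
```

```text
w1 [[270.5, 258.0, 26.3], [279.5, 331.5, 22.8]]
w2 [[319.0, 219.0, 23.7]]
```

View pics/w12c.png

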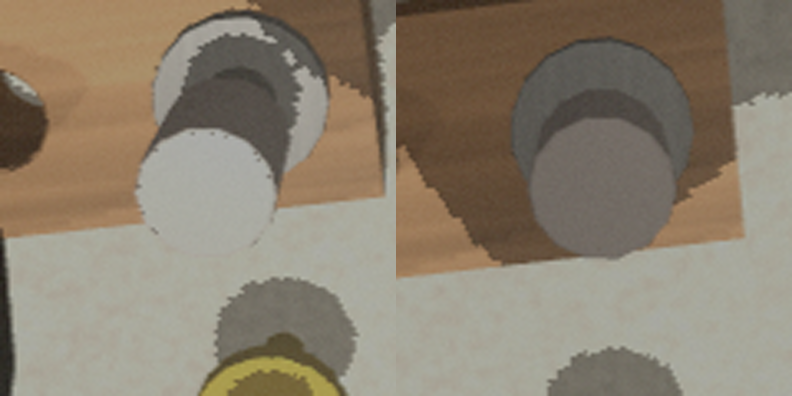

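The w1 cap-top disc centre is at ≈ (259.7,282.6) and w2 at ≈ (318.8,218.9). The collar centres are at ≈ (270,252) and (318.4,200).

```bash
python3 - <<'E'
from h import *
T1,T2=np.load("w1.npy"),np.load("w2.npy")
C=lambda u,v:(u/2+200,v/2+215); S=lambda u,v:((u-540)/2.6+290,v/2.6+140)
top=[ray("wrist",(259.7,282.6),T1),ray("wrist",(318.8,218.9),T2)]
col=[ray("wrist",(270.2,252),T1),ray("wrist",(318.4,200.2),T2)]
print(tri(top),tri(top+[ray("scene",C(410,40)),ray("side",S(654,82))]))
print(tri(col)); print([plane(r,.127) for r in top],[plane(r,.063) for r in col])
E
```

```text
(array([0.61992817, 0.22420357, 0.12488901]), [np.float64(0.18463454771204293), np.float64(0.18463454771221163)]) (array([0.62102331, 0.22398794, 0.12509255]), [np.float64(1.2819302692804166), np.float64(0.9819773349197616), np.float64(0.9967034288316005), np.float64(2.9295565630748923)])
(array([0.61952171, 0.2241332 , 0.05403725]), [np.float64(0.45785925708778186), np.float64(0.45785925708786507)])
[array([0.61911225, 0.22483232, 0.127     ]), array([0.61965322, 0.22448041, 0.127     ])] [array([0.61695859, 0.2262958 , 0.063     ]), array([0.61844373, 0.22500678, 0.063     ])]
```

Request:
step_arm(rows=[{"linear": [-0.006, 0.0055, -0.08], "rotation": [0, 0, 0]}, {"linear": [-0.006, 0.0055, -0.16], "rotation": [0, 0, 0]}, {"linear": [-0.006, 0.0055, -0.23], "rotation": [0, 0, 0]}, {"linear": [-0.006, 0.0055, -0.29], "rotation": [0, 0, 0]}, {"linear": [-0.006, 0.0055, -0.333], "rotation": [0, 0, 0]}, {"linear": [-0.006, 0.0055, -0.333], "rotation": [0, 0, 0]}, {"linear": [-0.006, 0.0055, -0.333], "rotation": [0, 0, 0]}])

```text
t: 2.5
tool_pos: [0.6193, 0.224, 0.0837]
tool_rot: [-0.716, -3.056, 0.002]
contact_force: [-0.3, 0.5, 1.4]
opening: 0.0854
gripper_force: 0.0
```

Request:
step_arm(rows=[{"linear": [0, 0, 0], "rotation": [0, 0, 0]}, {"linear": [0, 0, 0], "rotation": [0, 0, 0]}, {"linear": [0, 0, 0], "rotation": [0, 0, 0]}, {"linear": [0, 0, 0], "rotation": [0, 0, 0]}, {"linear": [0, 0, 0], "rotation": [0, 0, 0]}, {"linear": [0, 0, 0], "rotation": [0, 0, 0]}, {"linear": [0, 0, 0], "rotation": [0, 0, 0]}, {"linear": [0, 0, 0], "rotation": [0, 0, 0]}], grip=-1, force=60)

```text
t: 3.17
tool_pos: [0.6215, 0.2231, 0.0865]
tool_rot: [0.719, 3.056, 0.001]
contact_force: [-1.4, -0.9, 5.6]
opening: 0.0304
gripper_force: 59.0
```

Request:
step_arm(rows=[{"linear": [0, 0, 0.08], "rotation": [0, 0, 0]}, {"linear": [0, 0, 0.16], "rotation": [0, 0, 0]}, {"linear": [0, 0, 0.24], "rotation": [0, 0, 0]}, {"linear": [0, 0, 0.32], "rotation": [0, 0, 0]}, {"linear": [0, -0.08, 0.4], "rotation": [0, 0, 0]}, {"linear": [-0.04, -0.14, 0.46], "rotation": [0, 0, 0]}, {"linear": [-0.04, -0.21, 0.5], "rotation": [0, 0, 0]}, {"linear": [-0.04, -0.28, 0.54], "rotation": [0, 0, 0]}, {"linear": [-0.04, -0.35, 0.54], "rotation": [0, 0, 0]}, {"linear": [-0.04, -0.42, 0.54], "rotation": [0, 0, 0]}, {"linear": [-0.04, -0.49, 0.54], "rotation": [0, 0, 0]}, {"linear": [-0.04, -0.56, 0.54], "rotation": [0, 0, 0]}, {"linear": [-0.04, -0.63, 0.54], "rotation": [0, 0, 0]}, {"linear": [-0.04, -0.7, 0.54], "rotation": [0, 0, 0]}, {"linear": [-0.04, -0.74, 0.54], "rotation": [0, 0, 0]}, {"linear": [-0.04, -0.74, 0.54], "rotation": [0, 0, 0]}, {"linear": [-0.04, -0.74, 0.54], "rotation": [0, 0, 0]}])

```text
t: 4.58
tool_pos: [0.6002, -0.1481, 0.3543]
tool_rot: [-0.723, -3.056, -0.001]
contact_force: [0.1, 0.5, -2.6]
opening: 0.0301
gripper_force: 60.5
```

```bash
python3 - <<'E'
from h import *
s=env.get_state(); im=env.read_camera("wrist"); cv2.imwrite("pics/w3.png",im[:,:,::-1]); T=toolT(s); np.save("w3.npy",T)
print(s["t"],s["tool_pos"].round(4),s["opening"],s["gripper_force"],s["joint_pos"].round(3)); 
E
```

```text
4.5833 [ 0.6002 -0.1481  0.3543] 0.030084206540087206 60.51976561546326 [-0.434  0.208  1.331  0.     1.604 -1.54 ]
```

Request:
step_arm(rows=[{"linear": [0, -0.08, 0], "rotation": [0, 0, 0]}, {"linear": [0, -0.16, 0], "rotation": [0, 0, 0]}, {"linear": [0, -0.24, 0], "rotation": [0, 0, 0]}, {"linear": [0, -0.24, 0], "rotation": [0, 0, 0]}, {"linear": [0, -0.24, 0], "rotation": [0, 0, 0]}, {"linear": [0, -0.24, 0], "rotation": [0, 0, 0]}])

```text
t: 5.13
tool_pos: [0.6009, -0.2655, 0.3546]
tool_rot: [-0.717, -3.058, -0.002]
contact_force: [0.0, 1.5, -2.7]
opening: 0.0308
gripper_force: 60.6
```

```bash
python3 - <<'E'
from h import *
s=env.get_state(); im=env.read_camera("wrist"); cv2.imwrite("pics/w4.png",im[:,:,::-1]); T=toolT(s); np.save("w4.npy",T)
for n in("scene","side"): cv2.imwrite(f"pics/{n}4.png",env.read_camera(n)[:,:,::-1])
print(s["t"],s["tool_pos"].round(4),s["opening"],s["gripper_force"])
a,b=[cv2.imread(f"pics/{k}.png") for k in("w3","w4")]
top=cv2.resize(np.hstack([a,b]),(800,300),interpolation=cv2.INTER_AREA)
c=np.zeros((600,800,3),np.uint8);c[:300]=top
tp=s["tool_pos"]
for i,n in enumerate(("scene","side")):
    u,v=proj(n,[tp+[0,0,-.02]])[0].astype(int); print(n,u-50,v-37)
    im=cv2.imread(f"pics/{n}4.png")[v-37:v+38,u-50:u+50]; c[300:,400*i:400*i+400]=cv2.resize(im,(400,300),interpolation=cv2.INTER_CUBIC)
cv2.imwrite("pics/c4.png",c)
E
```

```text
5.1333 [ 0.6009 -0.2655  0.3546] 0.03079344022354242 60.5737030506134
scene 158 172
side 282 233
```

View pics/c4.png

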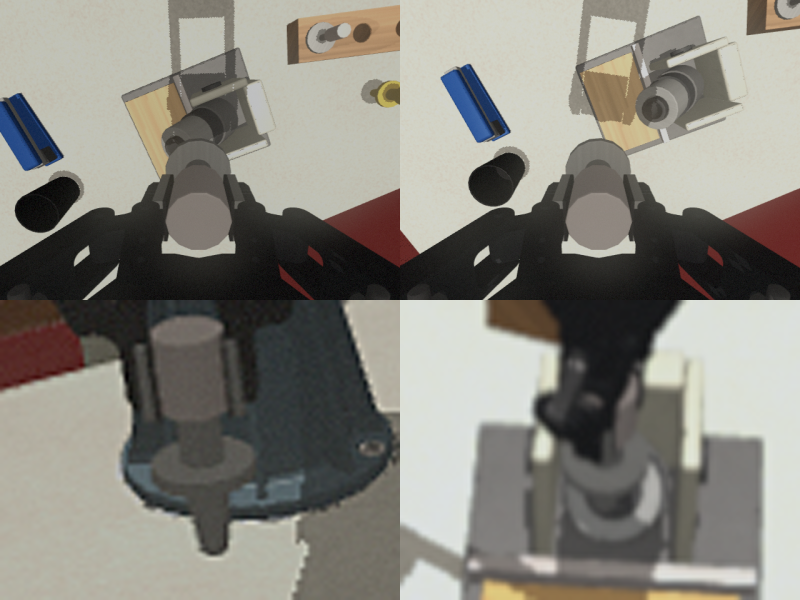

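The w4 view shows the whole nose at ≈ (429,160). The drill sits straight in the fingers, cap top at ≈ (318,354). In the scene crop its cap top, collar and tip are at ≈ (204.8,254.5), (208.8,287.5) and (211,310). One zoom to refine these.

```bash
python3 - <<'E'
from h import *
T=np.load("w4.npy"); tp=T[:3,3]
print("pred vertical in scene",proj("scene",[tp+[0,0,d] for d in (.0405,-.0235,-.0715)]).round(1).tolist())
print("nose pred w4",proj("wrist",[[.6128,-.1868,.1698]],T))
im=cv2.imread("pics/w4.png")
a=cv2.resize(im[110:210,370:490],(480,400),interpolation=cv2.INTER_CUBIC)
b=cv2.resize(im[210:410,240:400],(320,400),interpolation=cv2.INTER_CUBIC)
cv2.imwrite("pics/z4.png",np.hstack([a,b]))
E
```

```text
pred vertical in scene [[203.8, 178.9], [208.3, 211.2], [211.5, 233.9]]
nose pred w4 [[407.68116924 179.21450487]]
```

View pics/z4.png

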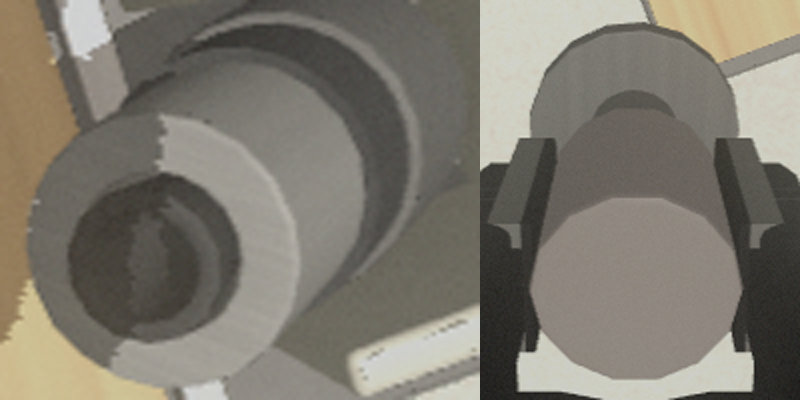

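```bash
python3 - <<'E'
from h import *
T=np.load("w4.npy"); T[:3,3]=[.6005,-.2663,.3545]; T[:3,:3]=R.from_rotvec([-.7185,-3.0577,.001]).as_matrix()
I=np.eye(4)
print("cap top pred for centred bit",proj("wrist",[[0,0,-.0405],[0,0,.0235]],I).round(1).tolist())
o,v=ray("wrist",(318,354),I); print("bit top in tool", o+v*(-.0405-o[2])/v[2])
S=lambda u,v:((u-540)/2.6+290,v/2.6+140)
rs={"scene":ray("scene",(256,273)),"side":ray("side",S(658,367)),"w4":ray("wrist",(410.75,172.5),T)}
print("all",tri(list(rs.values())))
for a,b in (("scene","side"),("scene","w4"),("side","w4")): print(a,b,tri([rs[a],rs[b]]))
for k in rs: print(k,plane(rs[k],.17))
E
```

```text
cap top pred for centred bit [[316.6, 361.4], [316.8, 279.7]]
bit top in tool [ 0.00249203  0.00041637 -0.0405    ]
all (array([ 0.61054282, -0.18443047,  0.16723247]), [np.float64(1.542303793505811), np.float64(2.3777150888873684), np.float64(2.2189398447103437)])
scene side (array([ 0.61281247, -0.18675084,  0.1698282 ]), [np.float64(0.5277952007570286), np.float64(0.5277952007570915)])
scene w4 (array([ 0.60863654, -0.18399968,  0.16637335]), [np.float64(1.161325621762506), np.float64(1.1613256217625054)])
side w4 (array([ 0.61163687, -0.1814878 ,  0.16139618]), [np.float64(1.6424842173436531), np.float64(1.6424842173436134)])
scene [ 0.61342409 -0.18747711  0.17      ]
side [ 0.61280903 -0.18623399  0.17      ]
w4 [ 0.60825693 -0.18345373  0.17      ]
```

Request:
step_arm(rows=[{"linear": [0, 0, 0], "rotation": [0.15, -0.013, 0]}, {"linear": [0, 0, 0], "rotation": [0.3, -0.026, 0]}, {"linear": [0, 0, 0], "rotation": [0.45, -0.039, 0]}, {"linear": [0, 0, 0], "rotation": [0.6, -0.053, 0]}, {"linear": [0, 0, 0], "rotation": [0.775, -0.068, 0]}, {"linear": [0, 0, 0], "rotation": [0.775, -0.068, 0]}, {"linear": [0.004, 0.018, -0.07], "rotation": [0.775, -0.068, 0]}, {"linear": [0.008, 0.038, -0.14], "rotation": [0.775, -0.068, 0]}, {"linear": [0.01, 0.05, -0.19], "rotation": [0.775, -0.068, 0]}, {"linear": [0.012, 0.056, -0.219], "rotation": [0.775, -0.068, 0]}, {"linear": [0.012, 0.056, -0.219], "rotation": [0.775, -0.068, 0]}, {"linear": [0.012, 0.056, -0.219], "rotation": [0.775, -0.068, 0]}, {"linear": [0.012, 0.056, -0.219], "rotation": [0.775, -0.068, 0]}])

```text
t: 6.37
tool_pos: [0.6077, -0.2394, 0.2479]
tool_rot: [-0.666, -2.844, -0.907]
contact_force: [0.1, -0.6, -1.9]
opening: 0.0308
gripper_force: 60.9
```

```bash
python3 - <<'E'
from h import *
s=env.get_state(); T=toolT(s); np.save("w5.npy",T)
im=[cv2.cvtColor(env.read_camera(n),4) for n in("scene","side","wrist")]
for n,i in zip(("scene5","side5","w5"),im): cv2.imwrite(f"pics/{n}.png",i)
print(s["t"],s["tool_pos"].round(4),s["tool_rot"].round(4),s["contact_force"],s["joint_pos"].round(3),(-T[:3,2]).round(4))
a=cv2.resize(im[0][200:320,200:300],(500,600),interpolation=cv2.INTER_CUBIC) #x5
b=cv2.resize(im[1][230:350,305:365],(300,600),interpolation=cv2.INTER_CUBIC) #x5
cv2.imwrite("pics/c5.png",np.hstack([a,b]))
E
```

```text
6.3667 [ 0.6077 -0.2394  0.2479] [-0.6659 -2.8443 -0.9073] [ 0.13559447 -0.59724363 -1.89401298] [-0.782  0.542  1.215  0.467  1.778 -1.887] [-0.0521 -0.5687  0.8209]
```

View pics/c5.png

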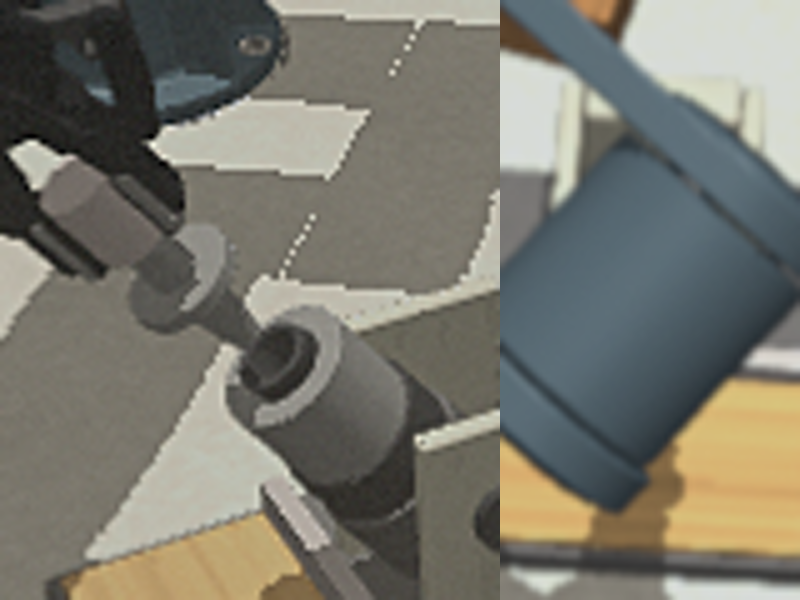

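The scene crop shows the shank tip at crop (245,340), heading for the mouth at ≈ (278,362), about in line with it. The side view is blocked by the arm. I'll move in and watch the lateral force.

Request:
step_arm(rows=[{"linear": [0.0005, 0.006, -0.008], "rotation": [0, 0, 0]}, {"linear": [0.001, 0.012, -0.017], "rotation": [0, 0, 0]}, {"linear": [0.0015, 0.018, -0.025], "rotation": [0, 0, 0]}, {"linear": [0.002, 0.023, -0.033], "rotation": [0, 0, 0]}, {"linear": [0.0025, 0.028, -0.041], "rotation": [0, 0, 0]}, {"linear": [0.003, 0.034, -0.049], "rotation": [0, 0, 0]}, {"linear": [0.003, 0.034, -0.049], "rotation": [0, 0, 0]}, {"linear": [0.003, 0.034, -0.049], "rotation": [0, 0, 0]}])

```text
t: 7.18
tool_pos: [0.6081, -0.2216, 0.2204]
tool_rot: [-0.667, -2.839, -0.911]
contact_force: [-0.3, -0.1, -1.8]
opening: 0.0309
gripper_force: 60.9
```

```bash
python3 - <<'E'
from h import *
s=env.get_state(); im=cv2.cvtColor(env.read_camera("wrist"),4); cv2.imwrite("pics/w6.png",im)
sc=cv2.cvtColor(env.read_camera("scene"),4); cv2.imwrite("pics/scene6.png",sc)
T=toolT(s);np.save("w6.npy",T); print(s["tool_pos"],(T[:3,:3].T@s["contact_force"]).round(2),s["wrist_torque"].round(3))
a=cv2.resize(im[150:350,220:420],(400,400),interpolation=cv2.INTER_CUBIC)
b=cv2.resize(sc[215:315,210:310],(400,400),interpolation=cv2.INTER_CUBIC)
cv2.imwrite("pics/c6.png",np.hstack([a,b]))
E
```

```text
[ 0.60808066 -0.22155025  0.22037346] [-0.1  -1.15  1.41] [-0.472  0.066  0.022]
```

View pics/c6.png

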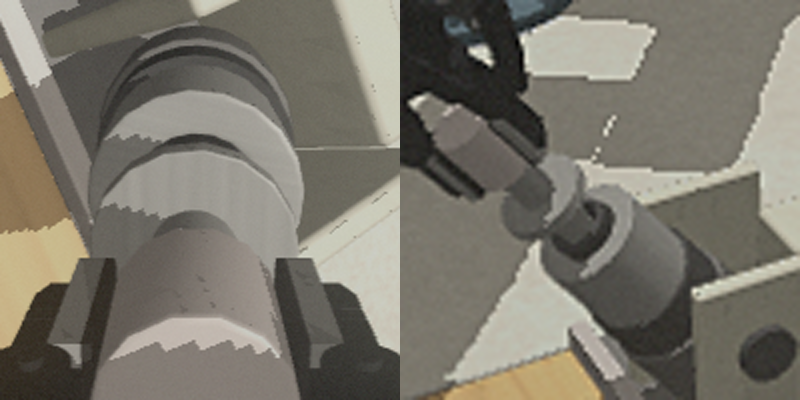

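```bash
python3 - <<'E'
from h import *
I=np.eye(4); t=np.linspace(0,2*np.pi,200)
def top(r,z,dx=0): 
    p=proj("wrist",np.c_[r*np.cos(t)+dx,r*np.sin(t),0*t+z],I); return p[:,1].min().round(1),p[:,0].min().round(1),p[:,0].max().round(1)
print("collar",top(.024,.022),top(.024,.030),"obs 225, ~265..369")
for z in (.058,.063,.068): print("nose",z,top(.030,z),top(.030,z,.003),"obs 195, 264..371")
E
```

```text
collar (np.float64(229.8), np.float64(263.2), np.float64(370.0)) (np.float64(225.3), np.float64(265.5), np.float64(367.8)) obs 225, ~265..369
nose 0.058 (np.float64(200.8), np.float64(260.9), np.float64(372.5)) (np.float64(195.1), np.float64(260.7), np.float64(372.7)) obs 195, 264..371
nose 0.063 (np.float64(199.0), np.float64(262.2), np.float64(371.2)) (np.float64(193.4), np.float64(262.0), np.float64(371.4)) obs 195, 264..371
nose 0.068 (np.float64(197.4), np.float64(263.4), np.float64(370.1)) (np.float64(191.9), np.float64(263.2), np.float64(370.3)) obs 195, 264..371
```

Wrist view: the nose ring and collar are centred on each other within about 1 mm, and in the scene view the shank is in the mouth. Continuing inward.

Request:
step_arm(rows=[{"linear": [0.0005, 0.005, -0.007], "rotation": [0, 0, 0]}, {"linear": [0.001, 0.01, -0.015], "rotation": [0, 0, 0]}, {"linear": [0.0015, 0.015, -0.022], "rotation": [0, 0, 0]}, {"linear": [0.002, 0.0205, -0.0295], "rotation": [0, 0, 0]}, {"linear": [0.002, 0.0205, -0.0295], "rotation": [0, 0, 0]}, {"linear": [0.002, 0.0205, -0.0295], "rotation": [0, 0, 0]}])

```text
t: 7.78
tool_pos: [0.609, -0.2111, 0.2056]
tool_rot: [-0.667, -2.838, -0.911]
contact_force: [-0.8, 0.4, -1.7]
opening: 0.0307
gripper_force: 60.8
```

Request:
step_arm(rows=[{"linear": [0.0001, 0.0012, -0.0016], "rotation": [0, 0, 0]}, {"linear": [0.0002, 0.0023, -0.0033], "rotation": [0, 0, 0]}, {"linear": [0.0003, 0.0034, -0.0049], "rotation": [0, 0, 0]}, {"linear": [0.0003, 0.0034, -0.0049], "rotation": [0, 0, 0]}])

```text
t: 8.12
tool_pos: [0.6093, -0.2099, 0.204]
tool_rot: [-0.667, -2.839, -0.911]
contact_force: [-2.1, 1.1, 1.9]
opening: 0.0306
gripper_force: 60.8
```

Request:
step_arm(rows=[{"linear": [0, 0.0012, -0.0016], "rotation": [0, 0, 0]}, {"linear": [0, 0.0023, -0.0033], "rotation": [0, 0, 0]}, {"linear": [0, 0.0023, -0.0033], "rotation": [0, 0, 0]}])

```text
t: 8.37
tool_pos: [0.6093, -0.2087, 0.2026]
tool_rot: [-0.667, -2.84, -0.911]
contact_force: [-2.3, 1.3, 4.2]
opening: 0.0306
gripper_force: 61.3
```

```bash
python3 - <<'E'
from h import *
s=env.get_state(); T=toolT(s); f=s["contact_force"]+[0,0,1.8]; print(s["tool_pos"],f.round(2),(T[:3,:3].T@f).round(2),s["wrist_torque"].round(3))
E
```

```text
[ 0.60931945 -0.20874729  0.20258399] [-2.29  1.3   5.99] [ 3.81  3.16 -4.27] [0.465 0.589 0.386]
```

Request:
step_arm(rows=[{"linear": [-0.001, 0.0015, 0.001], "rotation": [0, 0, 0]}, {"linear": [-0.002, 0.003, 0.002], "rotation": [0, 0, 0]}, {"linear": [-0.002, 0.003, 0.002], "rotation": [0, 0, 0]}])

```text
t: 8.62
tool_pos: [0.6087, -0.208, 0.2026]
tool_rot: [-0.669, -2.841, -0.909]
contact_force: [0.7, -2.7, -1.0]
opening: 0.0306
gripper_force: 60.9
```

```bash
cat > st.py <<'E'
from h import *
s=env.get_state(); T=toolT(s); f=s["contact_force"]+[0,0,1.8]; a=np.array([-.05,-.5714,.8192])
print(s["t"],s["tool_pos"].round(4),"F",f.round(2),"tool",(T[:3,:3].T@f).round(2),"M",s["wrist_torque"].round(3),"lat world",(f-a*(f@a)).round(2),"ax",(f@a).round(2), "along",((s["tool_pos"]-[.611,-.1855,.169])@a*1e3).round(1))
E
python3 st.py
```

```text
8.6167 [ 0.6087 -0.208   0.2026] F [ 0.7  -2.74  0.81] tool [-1.51 -1.26 -2.19] M [-0.719 -0.072 -0.1  ] lat world [ 0.81 -1.49 -0.99] ax 2.2 along 40.5
```

Request:
step_arm(rows=[{"linear": [0.0003, 0.001, -0.002], "rotation": [0, 0, 0]}, {"linear": [0.0005, 0.002, -0.004], "rotation": [0, 0, 0]}, {"linear": [0.0007, 0.0028, -0.0053], "rotation": [0, 0, 0]}, {"linear": [0.0007, 0.0028, -0.0053], "rotation": [0, 0, 0]}])

```text
t: 8.95
tool_pos: [0.6089, -0.2071, 0.2012]
tool_rot: [-0.668, -2.842, -0.909]
contact_force: [-1.6, -4.7, 4.5]
opening: 0.0306
gripper_force: 61.4
```

```bash
python3 st.py
```

```text
8.95 [ 0.6089 -0.2071  0.2012] F [-1.63 -4.69  6.28] tool [ 0.99 -0.77 -7.91] M [-0.417  0.177  0.083] lat world [-1.24 -0.17 -0.2 ] ax 7.91 along 38.9
```

Axial force is 7.9 N with almost no lateral force, and the depth matches the expected seat (38.9 mm). The drill is seated by hand. I'll ease off, release and back away along the axis.

Request:
step_arm(rows=[{"linear": [-0.0001, -0.0011, 0.0016], "rotation": [0, 0, 0]}, {"linear": [-0.0001, -0.0011, 0.0016], "rotation": [0, 0, 0]}, {"linear": [-0.0001, -0.0011, 0.0016], "rotation": [0, 0, 0]}, {"linear": [-0.0001, -0.0011, 0.0016], "rotation": [0, 0, 0]}, {"linear": [-0.0001, -0.0011, 0.0016], "rotation": [0, 0, 0]}, {"linear": [-0.0001, -0.0011, 0.0016], "rotation": [0, 0, 0]}, {"linear": [-0.0001, -0.0011, 0.0016], "rotation": [0, 0, 0]}], grip=1)

```text
t: 9.53
tool_pos: [0.6087, -0.2063, 0.201]
tool_rot: [-0.667, -2.839, -0.911]
contact_force: [0.4, -1.2, -0.5]
opening: 0.0856
gripper_force: 0.0
```

Request:
step_arm(rows=[{"linear": [-0.001, -0.014, 0.02], "rotation": [0, 0, 0]}, {"linear": [-0.003, -0.034, 0.049], "rotation": [0, 0, 0]}, {"linear": [-0.005, -0.057, 0.082], "rotation": [0, 0, 0]}, {"linear": [-0.007, -0.08, 0.115], "rotation": [0, 0, 0]}, {"linear": [-0.0075, -0.086, 0.123], "rotation": [0, 0, 0]}, {"linear": [-0.0075, -0.086, 0.123], "rotation": [0, 0, 0]}, {"linear": [-0.0075, -0.086, 0.123], "rotation": [0, 0, 0]}])

```text
t: 10.12
tool_pos: [0.6048, -0.2496, 0.2624]
tool_rot: [-0.668, -2.839, -0.91]
contact_force: [0.1, 0.2, -0.3]
opening: 0.085
gripper_force: 0.0
```

Request:
step_arm(rows=[{"linear": [0, 0, 0], "rotation": [0, 0, 0]}, {"linear": [0, 0, 0], "rotation": [0, 0, 0]}, {"linear": [0, 0, 0], "rotation": [0, 0, 0]}, {"linear": [0, 0, 0], "rotation": [0, 0, 0]}, {"linear": [0, 0, 0], "rotation": [0, 0, 0]}, {"linear": [0, 0, 0], "rotation": [0, 0, 0]}, {"linear": [0, 0, 0], "rotation": [0, 0, 0]}, {"linear": [0, 0, 0], "rotation": [0, 0, 0]}, {"linear": [0, 0, 0], "rotation": [0, 0, 0]}, {"linear": [0, 0, 0], "rotation": [0, 0, 0]}], grip=-1)

```text
t: 10.95
tool_pos: [0.6049, -0.2495, 0.2626]
tool_rot: [-0.667, -2.84, -0.91]
contact_force: [0.3, 0.1, -0.9]
opening: 0.0002
gripper_force: 0.0
```

```bash
python3 st.py; python3 - <<'E'
from h import *
s=env.get_state();T=toolT(s);np.save("w7.npy",T)
im=cv2.cvtColor(env.read_camera("wrist"),4); cv2.imwrite("pics/w7.png",im)
sc=cv2.cvtColor(env.read_camera("scene"),4); cv2.imwrite("pics/scene7.png",sc)
# cap top location check: bit top expected in tool frame
print(proj("wrist",[[0,0,.03+.002]],np.eye(4)))
hsv=cv2.cvtColor(im,cv2.COLOR_BGR2GRAY)
c=cv2.HoughCircles(cv2.medianBlur(hsv,3),cv2.HOUGH_GRADIENT_ALT,1.5,15,param1=120,param2=.6,minRadius=20,maxRadius=90)
print(None if c is None else c[0].round(1).tolist())
E
```

```text
10.95 [ 0.6049 -0.2495  0.2626] F [0.3  0.07 0.95] tool [-0.05  0.69 -0.72] M [-0.259  0.023 -0.07 ] lat world [0.34 0.48 0.36] ax 0.72 along 113.6
[[316.63371245 273.32209334]]
[[318.0, 217.5, 50.400001525878906], [318.0, 217.5, 61.70000076293945], [432.0, 81.0, 31.0], [547.5, 465.0, 29.200000762939453], [316.5, 300.0, 24.700000762939453], [432.0, 81.0, 22.5]]
```

Request:
step_arm(rows=[{"linear": [0.0007, 0.008, -0.0115], "rotation": [0, 0, 0]}, {"linear": [0.0014, 0.016, -0.023], "rotation": [0, 0, 0]}, {"linear": [0.0021, 0.024, -0.0345], "rotation": [0, 0, 0]}, {"linear": [0.0028, 0.032, -0.0459], "rotation": [0, 0, 0]}, {"linear": [0.0028, 0.032, -0.0459], "rotation": [0, 0, 0]}, {"linear": [0.0028, 0.032, -0.0459], "rotation": [0, 0, 0]}])

```text
t: 11.55
tool_pos: [0.6061, -0.2328, 0.239]
tool_rot: [-0.667, -2.838, -0.911]
contact_force: [0.5, 0.0, 0.2]
opening: -0.0001
gripper_force: 0.0
```

Request:
step_arm(rows=[{"linear": [0.0001, 0.0011, -0.0016], "rotation": [0, 0, 0]}, {"linear": [0.0002, 0.0023, -0.0033], "rotation": [0, 0, 0]}, {"linear": [0.0003, 0.0034, -0.0049], "rotation": [0, 0, 0]}, {"linear": [0.0004, 0.0046, -0.0066], "rotation": [0, 0, 0]}, {"linear": [0.0005, 0.0057, -0.0082], "rotation": [0, 0, 0]}, {"linear": [0.0006, 0.0069, -0.0098], "rotation": [0, 0, 0]}, {"linear": [0.0006, 0.0069, -0.0098], "rotation": [0, 0, 0]}])

```text
t: 12.13
tool_pos: [0.6066, -0.2301, 0.2348]
tool_rot: [-0.668, -2.84, -0.91]
contact_force: [0.6, 0.2, -0.0]
opening: 0.0001
gripper_force: 0.0
```

```bash
python3 st.py
```

```text
12.1333 [ 0.6066 -0.2301  0.2348] F [0.64 0.23 1.76] tool [-0.12  1.38 -1.28] M [-0.283  0.079 -0.056] lat world [0.7  0.96 0.71] ax 1.28 along 79.6
```

Request:
step_arm(rows=[{"linear": [0.0001, 0.0011, -0.0016], "rotation": [0, 0, 0]}, {"linear": [0.0002, 0.0023, -0.0033], "rotation": [0, 0, 0]}, {"linear": [0.0003, 0.0034, -0.0049], "rotation": [0, 0, 0]}, {"linear": [0.0004, 0.0046, -0.0066], "rotation": [0, 0, 0]}, {"linear": [0.0004, 0.0046, -0.0066], "rotation": [0, 0, 0]}])

```text
t: 12.55
tool_pos: [0.607, -0.2289, 0.233]
tool_rot: [-0.668, -2.842, -0.909]
contact_force: [-1.7, -2.8, 6.9]
opening: 0.0004
gripper_force: 3.4
```

```bash
sed -i 's/+\[0,0,1.8\]//' st.py; python3 st.py
```

```text
12.55 [ 0.607  -0.2289  0.233 ] F [-1.7  -2.77  6.94] tool [ 1.91  0.95 -7.35] M [-0.097  0.24   0.043] lat world [-1.33  1.43  0.92] ax 7.35 along 77.4
```

Request:
step_arm(rows=[{"linear": [0.0001, 0.0011, -0.0016], "rotation": [0, 0, 0]}, {"linear": [0.0002, 0.0023, -0.0033], "rotation": [0, 0, 0]}, {"linear": [0.0003, 0.0034, -0.0049], "rotation": [0, 0, 0]}, {"linear": [0.0004, 0.0046, -0.0066], "rotation": [0, 0, 0]}, {"linear": [0.0005, 0.0057, -0.0082], "rotation": [0, 0, 0]}, {"linear": [0.0006, 0.0069, -0.0098], "rotation": [0, 0, 0]}, {"linear": [0.0007, 0.008, -0.0115], "rotation": [0, 0, 0]}, {"linear": [0.0008, 0.0091, -0.0131], "rotation": [0, 0, 0]}, {"linear": [0.0008, 0.0091, -0.0131], "rotation": [0, 0, 0]}])

```text
t: 13.3
tool_pos: [0.6074, -0.2263, 0.2293]
tool_rot: [-0.669, -2.846, -0.906]
contact_force: [-6.6, -10.6, 17.6]
opening: -0.0001
gripper_force: 10.3
```

```bash
python3 st.py
```

```text
13.3 [ 0.6074 -0.2263  0.2293] F [ -6.65 -10.57  17.56] tool [  5.55  -1.23 -20.78] M [0.214 0.836 0.56 ] lat world [-5.61  1.29  0.56] ax 20.75 along 72.9
```

Request:
step_arm(rows=[{"linear": [0, 0, 0], "rotation": [0, 0, 0]}, {"linear": [0, 0, 0], "rotation": [0, 0, 0]}, {"linear": [0, 0, 0], "rotation": [0, 0, 0]}, {"linear": [0, 0, 0], "rotation": [0, 0, 0]}])

```text
t: 13.63
tool_pos: [0.6074, -0.2263, 0.2293]
tool_rot: [-0.669, -2.846, -0.906]
contact_force: [-6.9, -9.6, 18.0]
opening: -0.0001
gripper_force: 10.2
```

```bash
python3 st.py
```

```text
13.6333 [ 0.6074 -0.2263  0.2293] F [-6.88 -9.58 18.03] tool [  6.23  -0.35 -20.62] M [0.178 0.851 0.595] lat world [-5.85  2.18  1.16] ax 20.59 along 72.8
```

Request:
step_arm(rows=[{"linear": [0.0001, 0.0011, -0.0016], "rotation": [0, 0, 0]}, {"linear": [0.0002, 0.0023, -0.0033], "rotation": [0, 0, 0]}, {"linear": [0.0003, 0.0034, -0.0049], "rotation": [0, 0, 0]}, {"linear": [0.0003, 0.0034, -0.0049], "rotation": [0, 0, 0]}])

```text
t: 13.97
tool_pos: [0.6076, -0.2263, 0.2292]
tool_rot: [-0.67, -2.849, -0.904]
contact_force: [-10.6, -14.6, 28.1]
opening: 0.0001
gripper_force: 15.7
```

```bash
python3 st.py
```

```text
13.9667 [ 0.6076 -0.2263  0.2292] F [-10.63 -14.62  28.08] tool [  9.65  -0.33 -31.97] M [0.395 1.383 0.932] lat world [-9.04  3.6   1.96] ax 31.89 along 72.8
```

Request:
step_arm(rows=[{"linear": [-0.002, -0.024, 0.034], "rotation": [0, 0, 0]}, {"linear": [-0.005, -0.057, 0.082], "rotation": [0, 0, 0]}, {"linear": [-0.008, -0.09, 0.13], "rotation": [0, 0, 0]}, {"linear": [-0.01, -0.115, 0.165], "rotation": [0, 0, 0]}, {"linear": [-0.01, -0.115, 0.165], "rotation": [0, 0, 0]}, {"linear": [-0.01, -0.115, 0.165], "rotation": [0, 0, 0]}])

```text
t: 14.47
tool_pos: [0.6025, -0.2798, 0.3056]
tool_rot: [-0.669, -2.842, -0.909]
contact_force: [0.3, 0.3, -0.0]
opening: -0.0003
gripper_force: 0.0
```

```bash
python3 st.py; python3 - <<'E'
from h import *
s=env.get_state();np.save("w8.npy",toolT(s))
im=cv2.cvtColor(env.read_camera("wrist"),4); cv2.imwrite("pics/w8.png",im)
sc=cv2.cvtColor(env.read_camera("scene"),4); cv2.imwrite("pics/scene8.png",sc)
s7=cv2.imread("pics/scene7.png")
f=lambda i:cv2.resize(i[225:300,220:295],(400,400),interpolation=cv2.INTER_CUBIC)
cv2.imwrite("pics/c8.png",np.hstack([f(s7),f(sc)]))
E
```

```text
14.4667 [ 0.6025 -0.2798  0.3056] F [ 0.28  0.32 -0.02] tool [-0.13  0.34  0.21] M [-0.277  0.028 -0.005] lat world [0.27 0.2  0.16] ax -0.21 along 166.2
```

View pics/c8.png

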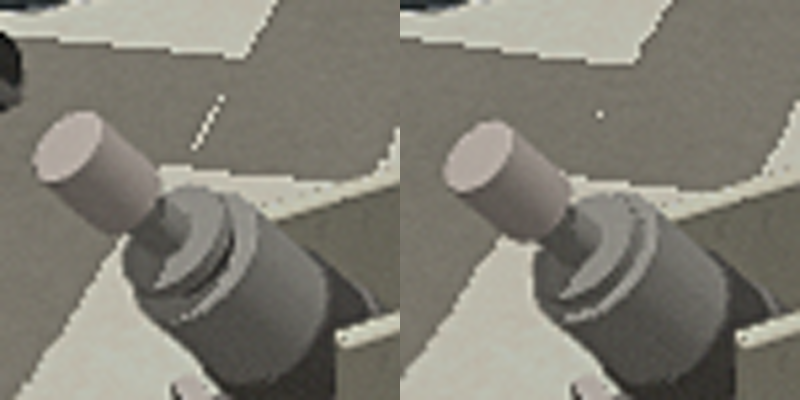

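```bash
python3 - <<'E'
from h import *
N=np.array([.6128,-.1868,.1698]);a=np.array([-.05,-.5714,.8192])
for d in (.072,.074,.078,.080,.082): print(d,proj("scene",[N+a*d]).round(1))
print("obs before (232.8,252.6) after (234.8,254.5)")
a7,a8=[cv2.imread(f"pics/scene{k}.png")[230:275,222:258].astype(np.float32).mean(2) for k in(7,8)]
print(cv2.phaseCorrelate(a7,a8))
# cap ellipse centroid (pinkish-light top)
for k in (7,8):
    im=cv2.imread(f"pics/scene{k}.png")[240:270,222:250].astype(int); m=(im[:,:,2]-im[:,:,0]>8)&(im[:,:,2]>160)
    ys,xs=np.nonzero(m); print(k,m.sum(),xs.mean()+222,ys.mean()+240)
E
```

```text
0.072 [[234.4 254.1]]
0.074 [[233.8 253.5]]
0.078 [[232.5 252.4]]
0.08 [[231.9 251.9]]
0.082 [[231.2 251.3]]
obs before (232.8,252.6) after (234.8,254.5)
((1.2538121519100187, 1.6338062145870325), 0.7696687309830277)
7 112 232.50892857142858 252.03571428571428
8 110 234.4090909090909 253.83636363636364
```

The last picture shows the gap at the collar closed. The cap top moved from ≈ 78 mm to 72 mm above the nose face, the "home" value, and it stayed put between 20 and 32 N. The gripper is about 94 mm clear, so I'm handing in.

```bash
python3 -c "
from rig import env
print(env.sign_off())"
```

```text
the job is handed in; nothing more can be done
None
```

I set the thick drill in the spindle socket, let go, and tapped it along the axis until it stopped: in the last scene picture the collar sits on the nose face (within about 1 mm), and it did not move between 20 and 32 N. I handed the job in at about 14.5 s; the thin drill, stapler, tin and pen cup were not touched.

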